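# Fasten the draw latch on the instrument case

### The arm

A 6-joint arm with a two-finger parallel gripper is mounted at the origin on the work surface. World frame = base frame: x ahead of the robot, y to its left, z up, the work surface at z = 0. Lengths are in m, angles in degrees, forces in N, time in s.
With the tool pointing down it reaches from about 0.3 to 0.75 m from the base axis. Payload 8.5 kg.
Tool frame: the origin (TCP) lies between the finger pads; the fingertips stand env.finger_overhang ahead of it and the grasp point (between the pads) lies 2 mm behind it (env.finger_overhang is the distance from the TCP to the fingertips, in m); z points along the fingers, y is the line along which they close (so a half turn about z gives the same grasp; the last joint's range is limited). The gripper opens to 85 mm and grips with 20 to 120 N. Pads are 22 mm wide; open, the fingers measure 114 mm over their backs; the gripper's body (76 mm by 85 mm) begins 54 mm behind the grasp point. The pads swing forward as they close: fully open they stand 13 mm farther back than shut.
Start: joints at [53.096, 21.807, 74.336, -0, 83.858, -12.336], TCP at [0.229, 0.5, 0.248] pointing down, gripper open.
Joint ranges: [-178.18, 178.18], [-50.72, 133.34], [12.68, 142.11], [-81.47, 261.47], [9.98, 163.14], [-165.26, 165.26]. Speed limits (degrees/s): [136.94, 136.94, 180, 180, 180, 180].

### API

Orientations are given as a 3x3 rotation matrix whose columns are the frame's x, y, z axes.
In Python, from rig import env gives the robot as it stands. The module is installed in compiled form; this text tells all that it offers.
- The arm moves only by the tool jog_arm, never from a script. Its arguments are lists of equal length, an entry for each row: "hand": the finger opening in m, from 0 to 0.0854; "travel": the shift along the world's x, y, z in m, a list of three; "yaw": the turn about the world's z in rad. A call has exactly 5 rows; each row shifts and turns the commanded pose from where the row before left it; what a row does not reach is not made up. A row lasts 1/8 s, in which the tool goes at most 62.5 mm and 10.7 degrees, less where a joint would pass 70% of its speed; a pose out of reach is approached as far as the arm can. A call is refused whole if a number of a shift passes 0.0625 or a number of a turn 0.188, either way. A call with a gripper value outside its range is refused whole. The fingers move at their own pace and stop on an object; "grip_force" is the grip in N (left out, the last holds). Time passes only in rows, so rows that do not move let the fingers close, or fill a call up. It gives the time, the measured TCP pose, the force, the opening and the grip force at its end, in the units of the state.
- env.observe(): the state, without advancing time (a new reading comes with each control period).
- env.get_image(name): name is "scene" or "top" or "wrist"; returns the picture (400x640x3 uint8, red, green, blue); there is no depth.
- env.calibration(name): a dict with "fx", "fy", "cx", "cy" (pixels), "position" and "rotation" of the camera in the world; the wrist camera has in their place "hand_eye" (4x4, takes a point from camera to tool coordinates, whose origin is the TCP and whose axes are the flange's). Camera axes: x right, y down, z forward; pixel columns grow to the right and rows downward; lengths in m; the calibration is good to about 2 mm. The wrist camera is an equidistant fisheye: a pixel r from the principal point sees the ray r / f radians off the axis. A picture is of the moment at which its call begins: read the wrist's pose just before it. calibration takes no time and is no camera call.
- env.close_job(): hands the job in; it is judged then, once.
The state is a dict: "time_s": time; "q": joint angles; "qvel": joint speeds; "joint_efforts": joint torques, N m; "position": TCP position; "tool_rot": TCP orientation; "ft_force": force on the tool from outside, world axes, zero at the start; "wrist_torque": the same for the moment, N m; "grip_width": finger opening in m; "gripper_force": force on a finger pad.
Only numpy, scipy, OpenCV 4.12 (cv2) and the standard library are available. Lean on these libraries where they do the work, as an engineer would, in place of code of your own. Each camera call takes 0.05 s, during which the arm holds its last target. There are 200 camera calls.

### The job

The upright instrument case has been packed but its draw latch is still undone. Take the claw by its yoke, bring the hook fully down over the keeper on the front cover and draw it back by hand until its front wall sits snug on the keeper - a light pull felt at the hook, never a yank - then let go of the claw and swing the red-ended lever up and over centre until it lies fully down, the cover drawn in on its gasket. Press the lever no harder than it needs, and leave the things on and around the case where they are.

Things in the scene. Friction and masses are not known exactly. Their poses are not given: they have to be found in the camera images.
- case: Dark grey instrument case with aluminium edges, standing upright, too heavy to shift: 181 mm deep (x), 250 mm wide (y), top face 170 mm above the bench. Origin on the bench under its middle. -x points to its drop-down front cover, x to its rear, z up. The latch runs over the middle of the top face (y = 0): lever pivot 14.5 mm behind the origin, claw reaching forward to the keeper on the cover
- cover: The case's front cover, 56 mm deep, 250 mm wide, 159 mm high, hinged along its bottom rear edge and carrying the steel keeper. Origin at the middle of the hinge line, 10 mm above the bench; z up its rear face, x to the rear. A springy foam gasket holds it on its hinge stop, 9 mm ajar at the top, with 17 N at the keeper; drawing it in takes 9 N more per mm
- keeper (a point): Centre of the keeper's rolled lip: a steel bar 6 mm in diameter, 26 mm long along the case's y, 17 mm above the case's top face, on the bent-over top of a riser plate (29 mm wide, rear face 5.5 mm behind this point), so that its underside is free for the hook. Axes as the cover's. Pressing or pulling it by hand with more than 15 N is too much
- lever_pivot (a point): The lever's pivot axis (along the case's y), 21 mm above the case's top face. Axes as the case's. The claw's pin goes round it at 13 mm: with the lever at angle q the pin is 13 mm x cos(q - 0.175) behind and 13 mm x sin(q - 0.175) above this axis
- lever (a joint): Lever angle, rad: 0 = lying fully down to the rear on its stop (latched), 1.57 = upright, larger = leaning forward; ends at 2.2. Stiff (0.1 Nm friction), stays where it is left. With the claw hooked it takes 5 to 16 N at its end, goes over centre near 0.2 rad and is then held down by the claw's pull. More than 30 N on it is too much
- lever_end (a point): Middle of the outer face of the lever's red end pad (this face looks forward while the lever stands up, upward when it lies down): 47 mm from the pivot axis along the lever and 10.5 mm off it. The pad is 26 mm wide, 4 mm thick and ends 57 mm from the axis. x points along the lever to its end, z out of the face
- claw: The claw: two steel arms from the lever's pin to a yoke block, and an adjustable hook screwed into the yoke. Origin on the pin; -x points along the claw to the hook, z to its upper side. It turns freely on the pin; a light spring lifts its nose to 20 to 45 degrees above level. About 0.5 N at the nose holds it down; let go, it springs up unless hooked
- yoke (a point): Centre of the claw's steel yoke block: 16 mm along the claw, 32 mm wide (y, the width to pinch), 14 mm high, 52 mm from the pin. Pulling it back turns the lever with it, which alone takes a steady 8 to 15 N; the hook meeting the keeper is felt as a sudden firm rise. 3 to 8 N more is snug; with over 15 N on the keeper it is a yank
- objective: Black microscope objective, 32 mm in diameter, 42 mm high, standing on the case's top near a rear corner; origin at the middle of its foot
- dish: Closed clear petri dish, 91 mm across, 16 mm high, on the bench; origin at the middle of its underside
- reagent: Amber bottle with a blue cap, 56 mm across, 130 mm high, on the bench; origin at the middle of its underside
- tip_box: Blue pipette-tip box with a clear lid, 85 by 120 by 75 mm, on the bench; origin at the middle of its underside
- tube_rack: Orange tube rack with capped tubes, 70 by 150 by 64 mm, on the bench; origin at the middle of its underside
- driver: Screwdriver with a yellow handle, 160 mm long, lying on the bench; origin on its underside
- air_duster: Red rubber air blower, 54 mm across, 95 mm high, standing on the bench; origin at the middle of its foot
- screw (a point): Point on the claw 60 mm from the pin, where the brass screw leaves the yoke. It carries the aluminium hook, 22 mm wide: the rear (bearing) face of its 5 mm front wall is 95 mm from the pin, but the screw may be set 3 mm longer or shorter, which is not measured and has to be felt. Axes as the claw's. See hook_mid for the hook's inside
- hook_mid (a point): Point on the claw 84 mm from the pin, about the middle of the hook's mouth (moves with the yoke, not with the screw). Inside: top plate 4 mm above the claw's centre line, lip turned in 2.2 mm at the front wall's foot, its top 7.5 mm and foot 12 mm below the line; mouth between lip and back wall 20.8 mm. Lower it with the bearing face 3 to 13 mm in front of the roll, then draw it back under the roll

How it is judged (in metres and radians):
On the way:
1. the claw, held by the fingers, is drawn back on the keeper until the hook's front wall (hook_c0) bears on it with more than 3 N, the lever still up (contact force between hook_c0 and cover above 3 N and contact force between the fingers and claw above 0.5 N and value of joint lever above 0.4 rad), for 0.2 s.
At the end, for the whole second after the job is handed in: the lever lies fully down (within 0.06 rad of its stop), the hook's front wall (hook_c0) pulls on the keeper with more than 20 N, and the cover is drawn in by at least 1 mm at the keeper (value of joint lever below 0.06 rad and contact force between hook_c0 and cover above 20 N and x of keeper in the frame of case above -0.0692 m); the robot touches nothing.
It fails at once if the claw is yanked by hand: more than 15 N on the keeper while the fingers hold the claw (contact force between claw and cover above 15 N and contact force between the fingers and claw above 0.5 N).
It fails at once if the lever is pressed with more than 30 N (contact force between the fingers and lever_c0 above 30 N or contact force between the fingers and lever_c1 above 30 N).
It fails at once if the robot presses on the cover or its keeper with more than 15 N (contact force between any of the arm, the fingers and cover above 15 N).
It fails at once if a thing on or around the case is moved by more than 20 mm (distance of any of objective, dish, reagent, tip_box, tube_rack, driver, air_duster from where it was at the start of the episode above 0.02 m).
It also fails if it takes over 72 s, if anything falls off the work surface, if the arm or the gripper's body presses on something with over 40 N, if the wrist force passes 120 N, or if a joint passes its speed limit or range.

## Working session

There is one attempt and no reset: what is moved stays moved. The work goes in short steps, Python scripts to look and compute and a tool call to move; the robot and the scene stay as the last step left them, time stands still between calls to the robot, and variables do not carry over. Pictures are saved under pics/ and viewed, at most 10 in all, crops included, and the job is handed in when it is done.

Besides the shell and the picture viewer there is one more tool, called after ">>>" as name([rows], argument=value, ...), one row to a line, values as JSON. jog_arm: Moves the arm, as the interface text tells. Its arguments: {"type":"object","properties":{"hand":{"type":"array"},"travel":{"type":"array"},"yaw":{"type":"array"},"grip_force":{"type":"number"}},"required":["hand","travel","yaw"]}

```bash
mkdir -p pics
python3 - <<'E'
from rig import env
import cv2,numpy as np
s=env.observe();print(s['time_s'],s['position'],s['tool_rot'],s['ft_force'],s['grip_width'],env.finger_overhang)
for n in ("scene","top","wrist"):
    im=env.get_image(n);cv2.imwrite(f"pics/{n}0.png",im[:,:,::-1])
    c=env.calibration(n);print(n,{k:np.round(v,4).tolist() for k,v in c.items()})
E
```

```text
0.0 [0.22851677 0.49998949 0.24769608] [[-9.09452294e-01  4.15807311e-01 -8.97556876e-04]
 [ 4.15808150e-01  9.09451595e-01 -1.17452905e-03]
 [ 3.27906768e-04 -1.44138960e-03 -9.99998907e-01]] [ 0.67026932 -0.71307562  0.1350078 ] 0.0853153496650524 0.017
scene {'fx': 378.2275, 'fy': 378.2275, 'cx': 324.6003, 'cy': 208.1822, 'position': [0.9697, -0.1898, 0.9745], 'rotation': [[0.3885, 0.7969, -0.4627], [0.9214, -0.3335, 0.1993], [0.0045, -0.5038, -0.8638]]}
top {'fx': 364.3497, 'fy': 364.3497, 'cx': 323.964, 'cy': 196.8529, 'position': [0.3679, -0.0022, 1.212], 'rotation': [[0.013, -0.9893, 0.1454], [-0.9999, -0.0132, -0.0007], [0.0026, -0.1454, -0.9894]]}
wrist {'fx': 309.7069, 'fy': 309.7069, 'cx': 322.8522, 'cy': 192.8522, 'hand_eye': [[0.0005, -0.9489, -0.3156, 0.082], [1.0, 0.0008, -0.0009, -0.0], [0.0011, -0.3156, 0.9489, -0.1258], [0.0, 0.0, 0.0, 1.0]]}
```

View pics/scene0.png

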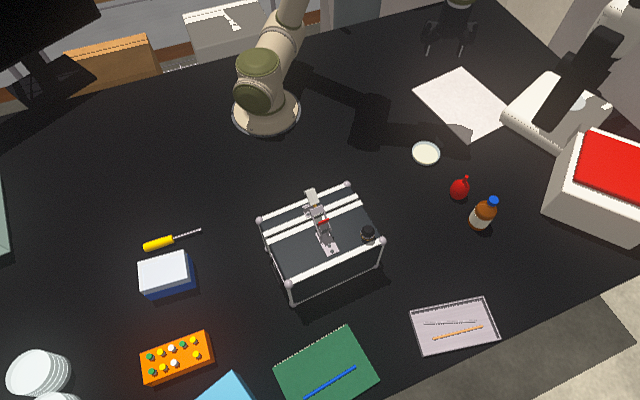

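View pics/top0.png

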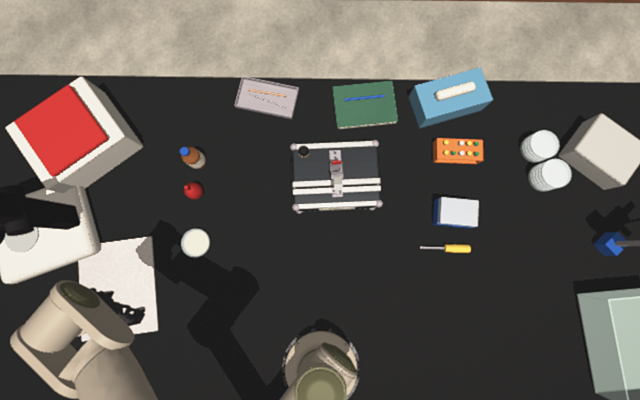

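Case stands ahead of the robot: around (320,240) in scene, (336,175) in top, with the cover facing the robot. Enlarging both.

Run:
```python
import cv2,numpy as np
a=cv2.imread('pics/scene0.png')[170:310,245:395];b=cv2.imread('pics/top0.png')[130:220,280:390]
cv2.imwrite('pics/c1.png',cv2.resize(a,(750,560)and None,fx=4,fy=4,interpolation=cv2.INTER_CUBIC))
cv2.imwrite('pics/c2.png',cv2.resize(b,None,fx=6,fy=6,interpolation=cv2.INTER_CUBIC))
```

```text
(no output)
```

View pics/c1.png

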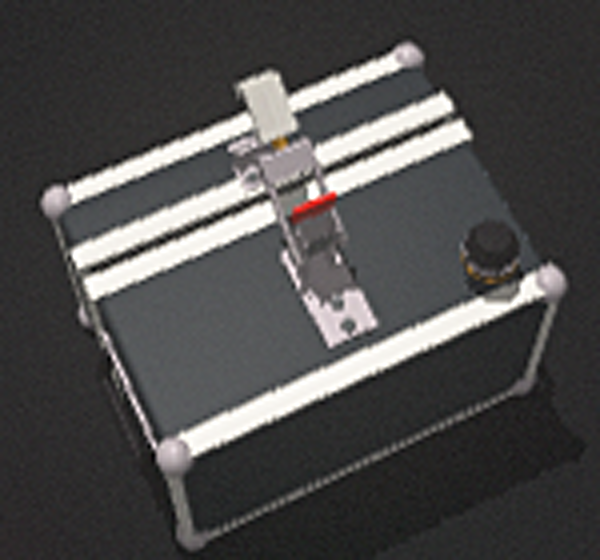

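View pics/c2.png

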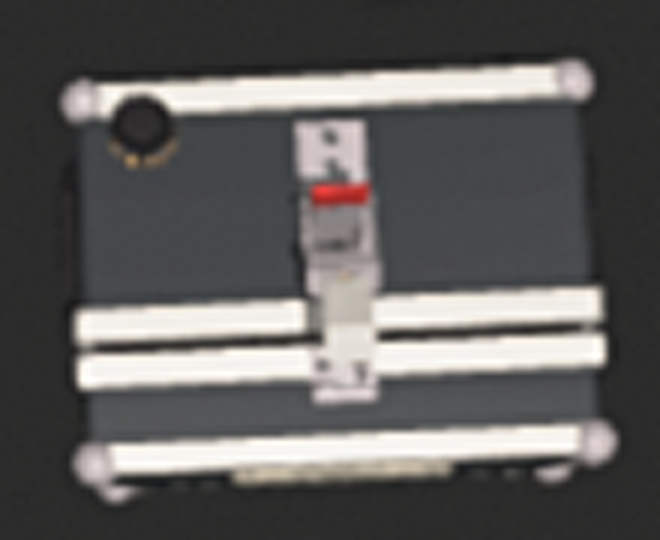

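```bash
cat > h.py <<'E'
import numpy as np
from rig import env
def ray(n,p):
    c=env.calibration(n);d=np.array([(p[0]-c['cx'])/c['fx'],(p[1]-c['cy'])/c['fy'],1])
    return np.array(c['position']),np.array(c['rotation'])@(d/np.linalg.norm(d))
def tri(rays):
    A=np.zeros((3,3));b=np.zeros(3)
    for o,d in rays:
        P=np.eye(3)-np.outer(d,d);A+=P;b+=P@o
    x=np.linalg.solve(A,b);return x,[np.linalg.norm((np.eye(3)-np.outer(d,d))@(x-o)) for o,d in rays]
def wray(pos,R,p):
    c=env.calibration('wrist');H=np.array(c['hand_eye']);v=np.array([p[0]-c['cx'],p[1]-c['cy']]);r=np.hypot(*v);th=r/c['fx']
    d=np.array([*(np.sin(th)*v/r),np.cos(th)]);return pos+R@H[:3,3],R@(H[:3,:3]@d)
E
python3 - <<'E'
from h import *
T=lambda x,y:(280+x/6,130+y/6);S=lambda x,y:(245+x/4,170+y/4)
for n,s,t in [("rear+y",(553,282),(80,101)),("rear-y",(175,455),(573,80)),("front-y",(56,200),(597,440)),("front+y",(410,55),(93,464)),("red",(315,205),(340,191)),("plate rear+y",(378,325),(297,122)),("plate rear-y",(332,346),(365,122)),("brass",(280,143),(345,273))]:
    x,e=tri([ray('scene',S(*s)),ray('top',T(*t))]);print(n,x.round(4),np.round(e,4))
E
```

```text
rear+y [0.6707 0.0902 0.1645] [0.0004 0.0004]
rear-y [ 0.6843 -0.1528  0.1662] [0.001 0.001]
front-y [ 0.505  -0.1636  0.1651] [0.0005 0.0005]
front+y [0.4905 0.0797 0.1632] [0.0006 0.0006]
red [ 0.6075 -0.0359  0.2427] [0.0004 0.0004]
plate rear+y [ 0.6591 -0.0175  0.1723] [0.0001 0.0001]
plate rear-y [ 0.6602 -0.049   0.1723] [0.0018 0.0018]
brass [ 0.5677 -0.0392  0.2498] [0.0007 0.0007]
```

Case yaw is about 3.3°, its origin about (0.590,-0.037) and the pivot near x≈0.605. Moving above the latch, tool y along the case y.

>>> jog_arm([
  [0.0228,-0.0359,0.0075],
  [0.0228,-0.0359,0.0075],
  [0.0228,-0.0359,0.0075],
  [0.0228,-0.0359,0.0075],
  [0.0228,-0.0359,0.0075],
], hand=[0.055,0.055,0.055,0.055,0.055], yaw=[0.0325,0.0325,0.0325,0.0325,0.0325], grip_force=20)

```text
time_s: 0.78
position: [0.3431, 0.3194, 0.2859]
tool_rot: [[-0.965, 0.262, -0.0], [0.262, 0.965, -0.0], [0.0, -0.0, -1.0]]
ft_force: [-0.3, 0.7, -0.1]
grip_width: 0.055
gripper_force: 0.0
```

>>> jog_arm([
  [0.0228,-0.0359,0.0075],
  [0.0228,-0.0359,0.0075],
  [0.0228,-0.0359,0.0075],
  [0.0228,-0.0359,0.0075],
  [0.0228,-0.0359,0.0075],
], hand=[0.055,0.055,0.055,0.055,0.055], yaw=[0.0325,0.0325,0.0325,0.0325,0.0325])

```text
time_s: 1.4
position: [0.4572, 0.1399, 0.3234]
tool_rot: [[-0.995, 0.103, -0.0], [0.103, 0.995, 0.0], [0.0, -0.0, -1.0]]
ft_force: [0.4, 0.5, -0.7]
grip_width: 0.0552
gripper_force: 0.0
```

>>> jog_arm([
  [0.0228,-0.0359,0.0075],
  [0.0228,-0.0359,0.0075],
  [0.0228,-0.0359,0.0075],
  [0.0228,-0.0359,0.0075],
  [0.0228,-0.0359,0.0075],
], hand=[0.055,0.055,0.055,0.055,0.055], yaw=[0.0325,0.0325,0.0325,0.0325,0.0325])

```text
time_s: 2.02
position: [0.5712, -0.0396, 0.3608]
tool_rot: [[-0.998, -0.06, -0.001], [-0.06, 0.998, 0.0], [0.001, 0.0, -1.0]]
ft_force: [0.4, 0.9, 0.4]
grip_width: 0.0552
gripper_force: 0.0
```

```bash
cat > look.py <<'E'
import sys,cv2,json
from h import *
n=sys.argv[1]
s=env.observe();R=np.array(s['tool_rot']);im=env.get_image('wrist')
cv2.imwrite(f'pics/{n}.png',im[:,:,::-1]);json.dump([list(s['position']),R.tolist()],open(n+'.json','w'))
print(s['time_s'],np.round(s['position'],4),'yaw_y',np.degrees(np.arctan2(R[1,1],R[0,1])).round(2),np.round(s['ft_force'],2),np.round(s['wrist_torque'],2),s['grip_width'],np.round(s['q'],0))
x0,y0,x1,y1,k=map(int,sys.argv[2:7]);cv2.imwrite(f'pics/{n}c.png',cv2.resize(im[y0:y1,x0:x1,::-1],None,fx=k,fy=k,interpolation=cv2.INTER_CUBIC))
E
python3 look.py w1 220 80 420 280 3
```

```text
2.025 [ 0.5712 -0.0396  0.3608] yaw_y 93.42 [0.42 0.89 0.38] [ 0.   -0.05  0.03] 0.05515546073222919 [ -16.   21.   57.    0.  102. -109.]
```

View pics/w1c.png

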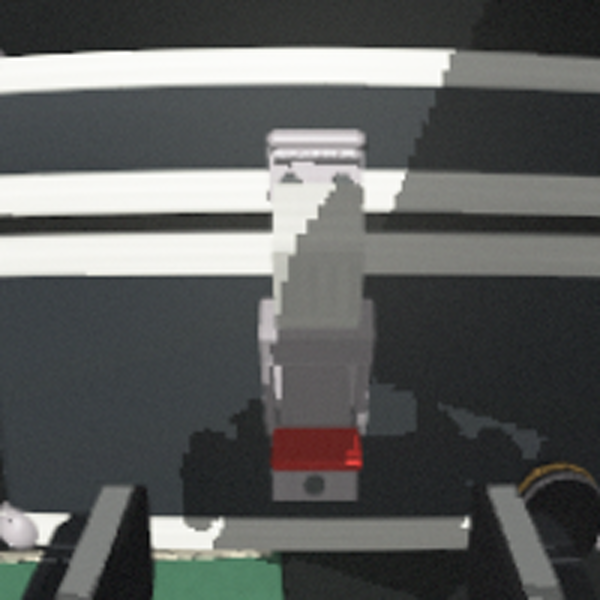

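Keeper roll at crop (317,138), yoke band at rows 300–362, red pad at 428–470. This puts the keeper at x≈0.520, lever q≈1.36, the claw raised about 40° and the yoke near (0.570, z 0.236). Descending part way for a second view.

>>> jog_arm([
  [0,0.0005,-0.025],
  [0,0,-0.025],
  [0,0,-0.025],
  [0,0,0],
  [0,0,0],
], hand=[0.055,0.055,0.055,0.055,0.055], yaw=[0,0,0,0,0])

```text
time_s: 2.7
position: [0.571, -0.0378, 0.2869]
tool_rot: [[-0.998, -0.059, 0.001], [-0.059, 0.998, -0.0], [-0.001, -0.0, -1.0]]
ft_force: [0.1, -0.4, 0.8]
grip_width: 0.0549
gripper_force: 0.0
```

```bash
python3 look.py w2 220 0 420 260 3; cd pics; python3 -c "
import cv2;a=cv2.imread('w2.png')[40:240,220:440];cv2.imwrite('w2c.png',cv2.resize(a,None,fx=3,fy=3,interpolation=cv2.INTER_CUBIC))"
```

```text
2.7 [ 0.571  -0.0378  0.2869] yaw_y 93.37 [ 0.07 -0.45  0.76] [ 0.05  0.01 -0.  ] 0.054946783165912706 [ -16.   23.   66.    0.   91. -109.]
```

View pics/w2c.png

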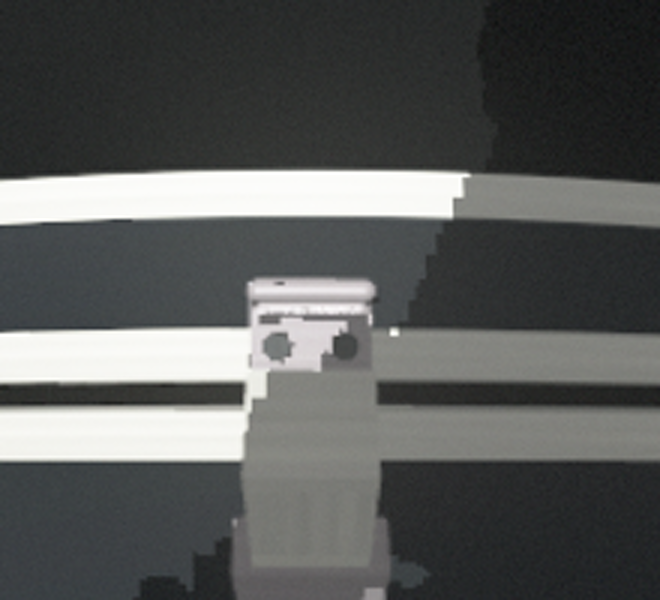

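Run:
```python
from h import *;import json
A=json.load(open('w1.json'));B=json.load(open('w2.json'))
for n,a,b in [("keeper",(325.7,126),(323.7,136.3)),("yoke front-low edge",(326,180),(323.5,213.3)),("hook nose",(325.7,140),(324,164)),("hook rear",(325.7,189.5),(323.5,229))]:
    r1=wray(np.array(A[0]),np.array(A[1]),a);r2=wray(np.array(B[0]),np.array(B[1]),b)
    x,e=tri([r1,r2]);o,d=r2;t=(0.187-o[2])/d[2];print(n,x.round(4),np.round(e,4),'at z=.187',(o+t*d).round(4))
```

```text
keeper [ 0.5206 -0.0398  0.1867] [0.0002 0.0002] at z=.187 [ 0.5206 -0.04    0.187 ]
yoke front-low edge [ 0.5606 -0.0376  0.2371] [0.0002 0.0002] at z=.187 [ 0.581  -0.0365  0.187 ]
hook nose [ 0.5216 -0.0401  0.2721] [0.0002 0.0002] at z=.187 [ 0.5414 -0.0385  0.187 ]
hook rear [ 0.5642 -0.0375  0.2519] [0. 0.] at z=.187 [ 0.5946 -0.0357  0.187 ]
```

Keeper at (0.5206,-0.040,0.187), yoke about (0.571,-0.037,0.237). Descending and gripping.

>>> jog_arm([
  [0,0.0005,-0.02],
  [0,0,-0.02],
  [0,0,-0.0055],
  [0,0,0],
  [0,0,0],
], hand=[0.055,0.055,0.055,0.045,0.04], yaw=[0,0,0,0,0], grip_force=40)

```text
time_s: 3.38
position: [0.571, -0.0374, 0.2414]
tool_rot: [[-0.998, -0.059, 0.002], [-0.059, 0.998, -0.0], [-0.002, -0.001, -1.0]]
ft_force: [0.5, -0.7, 0.6]
grip_width: 0.0398
gripper_force: 0.0
```

>>> jog_arm([
  [0,0,0],
  [0,0,0],
  [0,0,0],
  [0,0,0],
  [0,0,0],
], hand=[0.03,0.03,0.03,0.03,0.03], yaw=[0,0,0,0,0])

```text
time_s: 4.0
position: [0.5708, -0.0375, 0.2411]
tool_rot: [[-0.998, -0.059, 0.001], [-0.059, 0.998, -0.001], [-0.001, -0.001, -1.0]]
ft_force: [-2.9, -0.8, 6.1]
grip_width: 0.0311
gripper_force: 39.5
```

>>> jog_arm([
  [-0.002,-0.0001,0],
  [-0.002,-0.0001,0],
  [-0.002,-0.0001,0],
  [-0.001,-0.0001,0],
  [0,0,0],
], hand=[0.03,0.03,0.03,0.03,0.03], yaw=[0,0,0,0,0])

```text
time_s: 4.62
position: [0.567, -0.0379, 0.2395]
tool_rot: [[-0.998, -0.058, 0.008], [-0.058, 0.998, 0.0], [-0.008, -0.0, -1.0]]
ft_force: [20.2, 0.2, -11.7]
grip_width: 0.0308
gripper_force: 40.9
```

>>> jog_arm([
  [-0.0026,-0.0002,-0.0037],
  [-0.0026,-0.0002,-0.0037],
  [-0.0039,-0.0002,-0.0082],
  [-0.0023,-0.0001,-0.0088],
  [0,0,0],
], hand=[0.03,0.03,0.03,0.03,0.03], yaw=[0,0,0,0,0])

```text
time_s: 5.25
position: [0.5527, -0.0386, 0.2163]
tool_rot: [[-0.998, -0.059, 0.002], [-0.059, 0.998, -0.001], [-0.002, -0.001, -1.0]]
ft_force: [1.5, -1.7, 4.3]
grip_width: 0.0313
gripper_force: 42.5
```

```bash
python3 look.py w3 220 60 440 260 3
```

```text
5.25 [ 0.5527 -0.0386  0.2163] yaw_y 93.35 [ 1.48 -1.74  4.3 ] [-0.18 -0.41 -0.03] 0.03128941420583327 [ -16.   24.   77.    0.   79. -110.]
```

View pics/w3c.png

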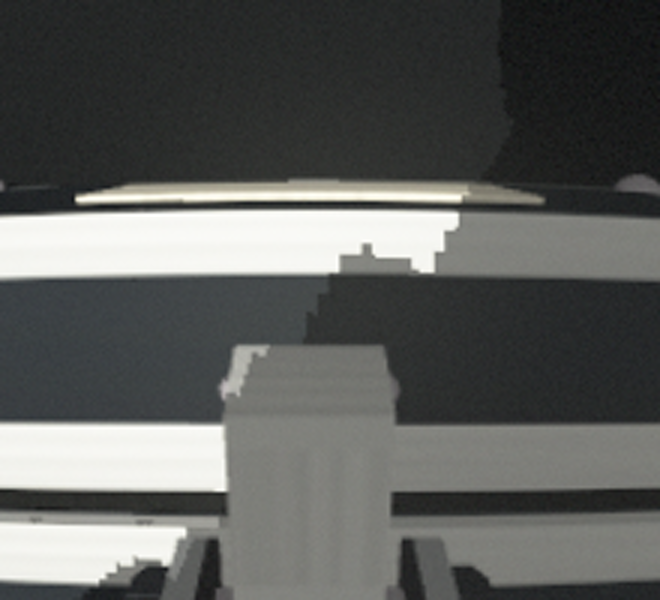

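The hook's nose is centred on the keeper (roll ends peek out at crop row 388). Its front wall foot (row 345) is about 3 mm shorter than nominal, so I push 3–4 mm more forward while lowering.

>>> jog_arm([
  [-0.002,-0.0001,-0.001],
  [-0.002,-0.0001,-0.002],
  [-0.0005,0,-0.003],
  [0,0,-0.003],
  [0,0,0],
], hand=[0.03,0.03,0.03,0.03,0.03], yaw=[0,0,0,0,0])

```text
time_s: 5.92
position: [0.5486, -0.0388, 0.2077]
tool_rot: [[-0.998, -0.059, 0.003], [-0.059, 0.998, -0.001], [-0.003, -0.001, -1.0]]
ft_force: [1.9, -1.1, 6.0]
grip_width: 0.0312
gripper_force: 42.6
```

>>> jog_arm([
  [0,0,-0.002],
  [0,0,-0.002],
  [0,0,-0.002],
  [0,0,0],
  [0,0,0],
], hand=[0.03,0.03,0.03,0.03,0.03], yaw=[0,0,0,0,0])

```text
time_s: 6.55
position: [0.5483, -0.0388, 0.2016]
tool_rot: [[-0.998, -0.059, 0.002], [-0.059, 0.998, -0.001], [-0.002, -0.001, -1.0]]
ft_force: [1.0, -1.8, 5.9]
grip_width: 0.0314
gripper_force: 42.7
```

```bash
python3 look.py w4 220 60 440 260 3
```

```text
6.55 [ 0.5483 -0.0388  0.2016] yaw_y 93.36 [ 1.01 -1.84  5.9 ] [-0.28 -0.5  -0.04] 0.031395473122639975 [ -16.   24.   79.   -0.   77. -110.]
```

View pics/w4c.png

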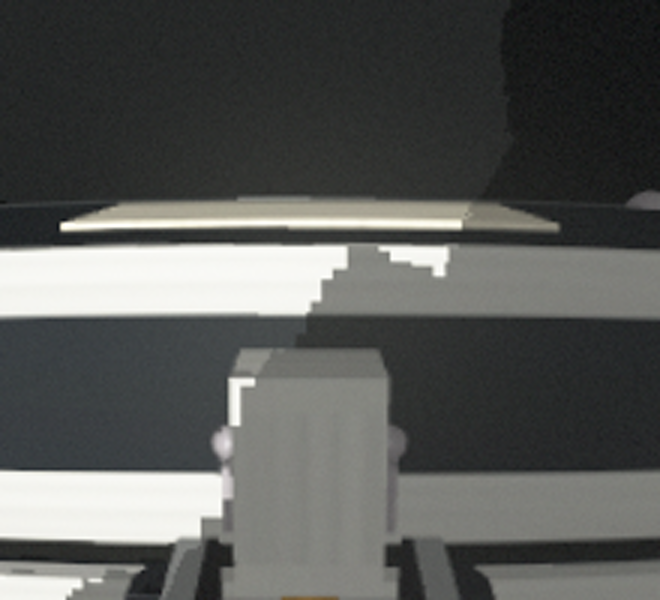

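Roll ends now at row 443, hook front edge at 376/350: the wall is about 6 mm in front of the roll and aligned. Lowering the rest.

>>> jog_arm([
  [0,0,-0.0015],
  [0,0,-0.0015],
  [0,0,-0.001],
  [0,0,0],
  [0,0,0],
], hand=[0.03,0.03,0.03,0.03,0.03], yaw=[0,0,0,0,0])

```text
time_s: 7.22
position: [0.5484, -0.0389, 0.1978]
tool_rot: [[-0.998, -0.059, 0.003], [-0.059, 0.998, -0.001], [-0.003, -0.001, -1.0]]
ft_force: [2.7, -2.5, 7.6]
grip_width: 0.0309
gripper_force: 43.0
```

>>> jog_arm([
  [0,0,-0.0005],
  [0,0,-0.0005],
  [0,0,0],
  [0,0,0],
  [0,0,0],
], hand=[0.03,0.03,0.03,0.03,0.03], yaw=[0,0,0,0,0])

```text
time_s: 7.85
position: [0.5485, -0.0389, 0.1969]
tool_rot: [[-0.998, -0.059, 0.003], [-0.059, 0.998, -0.001], [-0.003, -0.001, -1.0]]
ft_force: [1.8, -1.4, 7.5]
grip_width: 0.0306
gripper_force: 43.1
```

>>> jog_arm([
  [0,0,-0.0005],
  [0,0,-0.0005],
  [0,0,0],
  [0,0,0],
  [0,0,0],
], hand=[0.03,0.03,0.03,0.03,0.03], yaw=[0,0,0,0,0])

```text
time_s: 8.48
position: [0.5486, -0.0389, 0.196]
tool_rot: [[-0.998, -0.059, 0.003], [-0.059, 0.998, -0.001], [-0.003, -0.001, -1.0]]
ft_force: [1.0, -1.2, 7.8]
grip_width: 0.0312
gripper_force: 43.1
```

>>> jog_arm([
  [0,0,-0.0005],
  [0,0,-0.0005],
  [0,0,0],
  [0,0,0],
  [0,0,0],
], hand=[0.03,0.03,0.03,0.03,0.03], yaw=[0,0,0,0,0])

```text
time_s: 9.1
position: [0.5487, -0.0388, 0.1951]
tool_rot: [[-0.998, -0.059, 0.004], [-0.059, 0.998, -0.001], [-0.004, -0.001, -1.0]]
ft_force: [1.7, -1.4, 7.2]
grip_width: 0.0313
gripper_force: 43.2
```

>>> jog_arm([
  [0.0008,0,-0.0005],
  [0.0008,0.0001,0],
  [0.0008,0,0],
  [0.0008,0.0001,0],
  [0,0,0],
], hand=[0.03,0.03,0.03,0.03,0.03], yaw=[0,0,0,0,0])

```text
time_s: 9.72
position: [0.5492, -0.0387, 0.1931]
tool_rot: [[-0.998, -0.058, -0.005], [-0.058, 0.998, -0.001], [0.005, -0.0, -1.0]]
ft_force: [-8.6, -3.2, 4.1]
grip_width: 0.0314
gripper_force: 43.4
```

>>> jog_arm([
  [0.0005,0,0],
  [0.0005,0.0001,0],
  [0.0005,0,0],
  [0,0,0],
  [0,0,0],
], hand=[0.03,0.03,0.03,0.03,0.03], yaw=[0,0,0,0,0])

```text
time_s: 10.35
position: [0.5499, -0.0386, 0.193]
tool_rot: [[-0.998, -0.058, -0.007], [-0.058, 0.998, -0.0], [0.007, -0.0, -1.0]]
ft_force: [-13.5, -4.3, 6.3]
grip_width: 0.0309
gripper_force: 43.7
```

>>> jog_arm([
  [0.0004,0,0],
  [0.0004,0,0],
  [0.0004,0.0001,0],
  [0,0,0],
  [0,0,0],
], hand=[0.03,0.03,0.03,0.03,0.03], yaw=[0,0,0,0,0])

```text
time_s: 10.98
position: [0.5511, -0.0385, 0.1931]
tool_rot: [[-0.998, -0.059, -0.007], [-0.059, 0.998, -0.001], [0.007, -0.0, -1.0]]
ft_force: [-13.5, -4.2, 8.0]
grip_width: 0.031
gripper_force: 43.8
```

>>> jog_arm([
  [0.0004,0,0],
  [0.0004,0,0],
  [0.0004,0.0001,0],
  [0,0,0],
  [0,0,0],
], hand=[0.03,0.03,0.03,0.03,0.03], yaw=[0,0,0,0,0])

```text
time_s: 11.6
position: [0.5523, -0.0385, 0.1932]
tool_rot: [[-0.998, -0.058, -0.007], [-0.058, 0.998, -0.001], [0.007, -0.0, -1.0]]
ft_force: [-13.9, -4.5, 7.4]
grip_width: 0.0308
gripper_force: 43.8
```

>>> jog_arm([
  [0.0003,0,0],
  [0.0003,0,0],
  [0.0002,0,0],
  [0,0,0],
  [0,0,0],
], hand=[0.03,0.03,0.03,0.03,0.03], yaw=[0,0,0,0,0])

```text
time_s: 12.22
position: [0.553, -0.0384, 0.1932]
tool_rot: [[-0.998, -0.059, -0.007], [-0.059, 0.998, -0.001], [0.007, -0.0, -1.0]]
ft_force: [-13.3, -4.5, 8.0]
grip_width: 0.031
gripper_force: 43.8
```

>>> jog_arm([
  [0.0003,0,0],
  [0.0003,0,0],
  [0.0001,0,0],
  [0,0,0],
  [0,0,0],
], hand=[0.03,0.03,0.03,0.03,0.03], yaw=[0,0,0,0,0])

```text
time_s: 12.85
position: [0.5537, -0.0384, 0.1932]
tool_rot: [[-0.998, -0.059, -0.007], [-0.059, 0.998, -0.001], [0.007, -0.0, -1.0]]
ft_force: [-14.8, -4.5, 8.7]
grip_width: 0.0312
gripper_force: 43.8
```

>>> jog_arm([
  [0.0003,0,0],
  [0.0003,0,0],
  [0.0001,0,0],
  [0,0,0],
  [0,0,0],
], hand=[0.03,0.03,0.03,0.03,0.03], yaw=[0,0,0,0,0])

```text
time_s: 13.48
position: [0.5543, -0.0383, 0.1931]
tool_rot: [[-0.998, -0.059, -0.008], [-0.059, 0.998, -0.0], [0.008, -0.0, -1.0]]
ft_force: [-13.4, -3.4, 8.7]
grip_width: 0.031
gripper_force: 43.8
```

>>> jog_arm([
  [0.0003,0,0],
  [0.0003,0,0],
  [0.0001,0,0],
  [0,0,0],
  [0,0,0],
], hand=[0.03,0.03,0.03,0.03,0.03], yaw=[0,0,0,0,0])

```text
time_s: 14.1
position: [0.5549, -0.0383, 0.1931]
tool_rot: [[-0.998, -0.059, -0.008], [-0.059, 0.998, -0.0], [0.008, 0.0, -1.0]]
ft_force: [-14.9, -3.6, 8.3]
grip_width: 0.0311
gripper_force: 43.8
```

>>> jog_arm([
  [0.0003,0,0],
  [0.0003,0,0],
  [0.0001,0,0],
  [0,0,0],
  [0,0,0],
], hand=[0.03,0.03,0.03,0.03,0.03], yaw=[0,0,0,0,0])

```text
time_s: 14.72
position: [0.5554, -0.0383, 0.193]
tool_rot: [[-0.998, -0.059, -0.008], [-0.059, 0.998, -0.0], [0.008, 0.0, -1.0]]
ft_force: [-15.2, -3.7, 8.0]
grip_width: 0.0309
gripper_force: 43.7
```

>>> jog_arm([
  [0.0003,0,0],
  [0.0003,0,0],
  [0.0001,0,0],
  [0,0,0],
  [0,0,0],
], hand=[0.03,0.03,0.03,0.03,0.03], yaw=[0,0,0,0,0])

```text
time_s: 15.35
position: [0.556, -0.0383, 0.1929]
tool_rot: [[-0.998, -0.059, -0.009], [-0.059, 0.998, -0.0], [0.009, 0.0, -1.0]]
ft_force: [-15.9, -3.6, 8.6]
grip_width: 0.0311
gripper_force: 43.7
```

>>> jog_arm([
  [0.0003,0,0],
  [0.0003,0,0],
  [0.0001,0,0],
  [0,0,0],
  [0,0,0],
], hand=[0.03,0.03,0.03,0.03,0.03], yaw=[0,0,0,0,0])

```text
time_s: 15.98
position: [0.5562, -0.0383, 0.1928]
tool_rot: [[-0.998, -0.059, -0.01], [-0.059, 0.998, -0.0], [0.01, 0.0, -1.0]]
ft_force: [-18.6, -3.5, 8.4]
grip_width: 0.0313
gripper_force: 43.8
```

Contact felt: a sharp rise at x≈0.556. A little more, to sit snug.

>>> jog_arm([
  [0.0003,0,0],
  [0.0003,0,0],
  [0,0,0],
  [0,0,0],
  [0,0,0],
], hand=[0.03,0.03,0.03,0.03,0.03], yaw=[0,0,0,0,0])

```text
time_s: 16.6
position: [0.5563, -0.0383, 0.1928]
tool_rot: [[-0.998, -0.059, -0.011], [-0.059, 0.998, -0.0], [0.011, 0.0, -1.0]]
ft_force: [-20.2, -4.4, 9.6]
grip_width: 0.0314
gripper_force: 44.0
```

>>> jog_arm([
  [0.0002,0,0],
  [0,0,0],
  [0,0,0],
  [0,0,0],
  [0,0,0],
], hand=[0.03,0.03,0.03,0.03,0.03], yaw=[0,0,0,0,0])

```text
time_s: 17.23
position: [0.5564, -0.0382, 0.1928]
tool_rot: [[-0.998, -0.059, -0.012], [-0.059, 0.998, -0.0], [0.012, 0.0, -1.0]]
ft_force: [-21.2, -4.4, 9.9]
grip_width: 0.0308
gripper_force: 44.0
```

>>> jog_arm([
  [-0.001,0,0],
  [0,0,0],
  [0,0,0],
  [0,0,0],
  [0,0,0],
], hand=[0.055,0.055,0.055,0.055,0.055], yaw=[0,0,0,0,0])

```text
time_s: 17.85
position: [0.5597, -0.0381, 0.1934]
tool_rot: [[-0.998, -0.059, -0.0], [-0.059, 0.998, 0.0], [0.0, 0.0, -1.0]]
ft_force: [-0.1, -0.9, 0.9]
grip_width: 0.0553
gripper_force: 0.0
```

>>> jog_arm([
  [0,0,0.015],
  [0,0,0.03],
  [0,0,0.03],
  [-0.01,0,0.03],
  [0,0,0],
], hand=[0.055,0.055,0.055,0.055,0.055], yaw=[0,0,0,0,0])

```text
time_s: 18.48
position: [0.5499, -0.0382, 0.3017]
tool_rot: [[-0.998, -0.059, 0.006], [-0.059, 0.998, -0.002], [-0.006, -0.002, -1.0]]
ft_force: [0.2, -0.3, -0.8]
grip_width: 0.0548
gripper_force: 0.0
```

```bash
python3 look.py w5 220 80 420 280 3
```

```text
18.475 [ 0.5499 -0.0382  0.3017] yaw_y 93.36 [ 0.19 -0.25 -0.81] [-0.03 -0.02  0.02] 0.054784705683002456 [ -16.   20.   68.   -0.   91. -110.]
```

View pics/w5c.png

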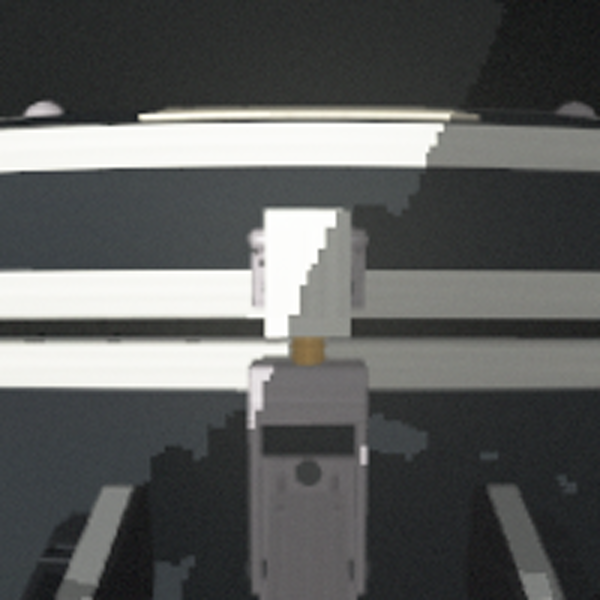

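The claw sits fully down, hooked over the roll (roll ends at row 240), and it stays after release. Next I close the fingers and come up in front of the red lever pad.

>>> jog_arm([
  [0.005,0,0],
  [0.005,0.0004,0],
  [0.005,0.0004,0],
  [0,0,-0.02],
  [0,0,-0.0257],
], hand=[0,0,0,0,0], yaw=[0,0,0,0,0], grip_force=20)

```text
time_s: 19.15
position: [0.5652, -0.0373, 0.2521]
tool_rot: [[-0.998, -0.059, 0.001], [-0.059, 0.998, -0.0], [-0.001, -0.0, -1.0]]
ft_force: [0.1, 0.4, -0.8]
grip_width: 0.0001
gripper_force: 0.0
```

>>> jog_arm([
  [0.003,0.0002,0],
  [0.003,0.0002,0],
  [0.003,0.0002,0],
  [0.002,0,0],
  [0,0,0],
], hand=[0,0,0,0,0], yaw=[0,0,0,0,0])

```text
time_s: 19.77
position: [0.5758, -0.0368, 0.253]
tool_rot: [[-0.998, -0.059, 0.0], [-0.059, 0.998, -0.0], [-0.0, -0.0, -1.0]]
ft_force: [-0.5, -0.3, 0.0]
grip_width: -0.0
gripper_force: 0.0
```

>>> jog_arm([
  [0.002,0.0001,0.001],
  [0.002,0.0001,0.001],
  [0.002,0.0001,0],
  [0.002,0.0001,0],
  [0,0,0],
], hand=[0,0,0,0,0], yaw=[0,0,0,0,0])

```text
time_s: 20.4
position: [0.5838, -0.0363, 0.2546]
tool_rot: [[-0.998, -0.059, -0.0], [-0.059, 0.998, 0.0], [0.0, 0.0, -1.0]]
ft_force: [0.2, 0.0, 0.2]
grip_width: 0.0001
gripper_force: 0.0
```

>>> jog_arm([
  [0.0015,0.0001,0],
  [0.0015,0.0001,0],
  [0.0015,0.0001,0],
  [0.0015,0.0001,0],
  [0,0,0],
], hand=[0,0,0,0,0], yaw=[0,0,0,0,0])

```text
time_s: 21.02
position: [0.5897, -0.0359, 0.2547]
tool_rot: [[-0.998, -0.059, -0.0], [-0.059, 0.998, 0.0], [0.0, 0.0, -1.0]]
ft_force: [0.0, 0.4, 0.9]
grip_width: 0.0003
gripper_force: 0.0
```

>>> jog_arm([
  [0.0015,0.0001,0],
  [0.0015,0.0001,0],
  [0.001,0.0001,0],
  [0.001,0,0],
  [0,0,0],
], hand=[0,0,0,0,0], yaw=[0,0,0,0,0])

```text
time_s: 21.65
position: [0.5947, -0.0356, 0.2547]
tool_rot: [[-0.998, -0.059, -0.0], [-0.059, 0.998, -0.0], [0.0, -0.0, -1.0]]
ft_force: [0.3, 0.3, -0.5]
grip_width: 0.0003
gripper_force: 0.0
```

>>> jog_arm([
  [0.0015,0.0001,0],
  [0.0015,0.0001,0],
  [0.001,0.0001,0],
  [0.001,0,0],
  [0,0,0],
], hand=[0,0,0,0,0], yaw=[0,0,0,0,0])

```text
time_s: 22.28
position: [0.5997, -0.0353, 0.2547]
tool_rot: [[-0.998, -0.059, -0.0], [-0.059, 0.998, -0.0], [0.0, -0.0, -1.0]]
ft_force: [-0.5, 0.1, -0.2]
grip_width: 0.0001
gripper_force: 0.0
```

>>> jog_arm([
  [0.0015,0.0001,0],
  [0.0015,0.0001,0],
  [0.001,0.0001,0],
  [0.001,0,0],
  [0,0,0],
], hand=[0,0,0,0,0], yaw=[0,0,0,0,0])

```text
time_s: 22.9
position: [0.6046, -0.035, 0.2547]
tool_rot: [[-0.998, -0.059, -0.0], [-0.059, 0.998, 0.0], [0.0, 0.0, -1.0]]
ft_force: [0.7, 0.2, 0.6]
grip_width: -0.0001
gripper_force: 0.2
```

Run:
```python
from h import *;import cv2
piv=np.array([.605,-.0349,.191]);ex=np.array([.998,.058,0]);ey=np.array([-.058,.998,0]);ez=np.array([0,0,1])
for n,(x0,x1,y0,y1) in {'scene':(290,350,190,260),'top':(310,360,140,200)}.items():
    im=env.get_image(n).astype(int);cv2.imwrite(f'pics/{n}1.png',im[:,:,::-1].astype('uint8'))
    m=(im[...,0]>70)&(im[...,0]>2.2*im[...,1])&(im[...,0]>2.2*im[...,2]);v,u=np.nonzero(m[y0:y1,x0:x1])
    print(n,len(u),(u.min()+x0,u.max()+x0,v.min()+y0,v.max()+y0,u.mean()+x0,v.mean()+y0) if len(u) else '')
    c=env.calibration(n)
    for q in (1.5,1.3,1.1,.9,.7,.5):
        P=[]
        for r in (.037,.057):
            for y in (-.013,.013):
                p=piv+ex*(r*np.cos(q)-.0105*np.sin(q))+ez*(r*np.sin(q)+.0105*np.cos(q))+ey*y
                d=np.array(c['rotation']).T@(p-c['position']);P.append([c['cx']+c['fx']*d[0]/d[2],c['cy']+c['fy']*d[1]/d[2]])
        P=np.array(P);print(q,P.min(0).round(1),P.max(0).round(1),P.mean(0).round(1))
```

```text
scene 22 (np.int64(320), np.int64(331), np.int64(223), np.int64(228), np.float64(325.6818181818182), np.float64(225.4090909090909))
1.5 [316.8 214.3] [327.6 222.7] [322.1 218.5]
1.3 [318.3 218.4] [330.  225.2] [324.1 221.9]
1.1 [319.8 223. ] [332.3 228.1] [326.  225.6]
0.9 [321.2 226.6] [334.4 232.6] [327.8 229.6]
0.7 [322.6 229.8] [336.4 237.5] [329.4 233.6]
0.5 [323.7 232.9] [337.9 242.2] [330.8 237.5]
top 0 
1.5 [331.4 164.3] [341.1 166.9] [336.2 165.6]
1.3 [331.3 160.1] [340.9 164.1] [336.1 162.1]
1.1 [331.1 156.2] [340.7 161.5] [335.9 158.8]
0.9 [330.9 152.8] [340.4 159.1] [335.7 155.9]
0.7 [330.7 150.1] [340.2 157. ] [335.5 153.5]
0.5 [330.5 148. ] [340.  155.4] [335.3 151.7]
```

The red pad is seen at scene (325.7,225.4), which gives q≈1.1, so the lever face is just ahead. Swinging it along its arc.

>>> jog_arm([
  [0.0025,0.0001,0],
  [0.0025,0.0002,-0.0006],
  [0.003,0.0002,-0.001],
  [0.003,0.0001,-0.001],
  [0,0,0],
], hand=[0,0,0,0,0], yaw=[0,0,0,0,0])

```text
time_s: 23.62
position: [0.615, -0.0344, 0.2517]
tool_rot: [[-0.998, -0.059, -0.003], [-0.059, 0.998, 0.0], [0.003, 0.0, -1.0]]
ft_force: [-5.1, 0.2, -0.3]
grip_width: -0.0003
gripper_force: 2.2
```

>>> jog_arm([
  [0.0022,0.0001,-0.001],
  [0.0021,0.0001,-0.0013],
  [0.002,0.0002,-0.0014],
  [0.002,0.0001,-0.0015],
  [0,0,0],
], hand=[0,0,0,0,0], yaw=[0,0,0,0,0])

```text
time_s: 24.25
position: [0.6235, -0.0339, 0.247]
tool_rot: [[-0.998, -0.059, -0.002], [-0.059, 0.998, -0.0], [0.002, 0.0, -1.0]]
ft_force: [-5.1, -0.1, 2.8]
grip_width: -0.0
gripper_force: 2.5
```

>>> jog_arm([
  [0.0019,0.0001,-0.0016],
  [0.0018,0.0001,-0.0016],
  [0.0018,0.0001,-0.0017],
  [0.0017,0.0001,-0.0018],
  [0,0,0],
], hand=[0,0,0,0,0], yaw=[0,0,0,0,0])

```text
time_s: 24.88
position: [0.6311, -0.0335, 0.2407]
tool_rot: [[-0.998, -0.059, 0.0], [-0.059, 0.998, -0.0], [-0.0, -0.0, -1.0]]
ft_force: [-4.2, 0.5, 3.3]
grip_width: 0.0001
gripper_force: 2.7
```

>>> jog_arm([
  [0.0015,0.0001,-0.0019],
  [0.0014,0.0001,-0.002],
  [0.0014,0.0001,-0.002],
  [0.0014,0.0001,-0.0021],
  [0,0,0],
], hand=[0,0,0,0,0], yaw=[0,0,0,0,0])

```text
time_s: 25.5
position: [0.6374, -0.0331, 0.2324]
tool_rot: [[-0.998, -0.059, 0.002], [-0.059, 0.998, -0.0], [-0.002, -0.0, -1.0]]
ft_force: [0.7, 0.3, 3.5]
grip_width: -0.0
gripper_force: 1.4
```

>>> jog_arm([
  [0.001,0.0001,-0.0016],
  [0.001,0.0001,-0.0016],
  [0.001,0,-0.0017],
  [0.0005,0.0001,-0.0017],
  [0,0,0],
], hand=[0,0,0,0,0], yaw=[0,0,0,0,0])

```text
time_s: 26.12
position: [0.6404, -0.0328, 0.2252]
tool_rot: [[-0.998, -0.059, -0.001], [-0.059, 0.998, 0.0], [0.001, 0.0, -1.0]]
ft_force: [1.1, -0.9, 2.2]
grip_width: -0.0001
gripper_force: 0.9
```

>>> jog_arm([
  [0.0005,0,-0.0015],
  [0.0005,0,-0.0015],
  [0.0005,0.0001,-0.0015],
  [0,0,-0.0015],
  [0,0,0],
], hand=[0,0,0,0,0], yaw=[0,0,0,0,0])

```text
time_s: 26.75
position: [0.6415, -0.0326, 0.2191]
tool_rot: [[-0.998, -0.059, -0.002], [-0.059, 0.998, 0.0], [0.002, 0.0, -1.0]]
ft_force: [-0.0, 0.3, -0.2]
grip_width: 0.0001
gripper_force: 0.0
```

>>> jog_arm([
  [0,0,-0.0008],
  [0,0,-0.0008],
  [0,0,-0.0004],
  [0,0,0],
  [0,0,0],
], hand=[0,0,0,0,0], yaw=[0,0,0,0,0])

```text
time_s: 27.38
position: [0.6417, -0.0326, 0.2185]
tool_rot: [[-0.998, -0.059, 0.0], [-0.059, 0.998, -0.0], [-0.0, -0.0, -1.0]]
ft_force: [-4.3, 0.9, 6.4]
grip_width: -0.0003
gripper_force: 3.1
```

>>> jog_arm([
  [0,0,-0.0006],
  [0,0,-0.0006],
  [0,0,0],
  [0,0,0],
  [0,0,0],
], hand=[0,0,0,0,0], yaw=[0,0,0,0,0])

```text
time_s: 28.0
position: [0.6417, -0.0326, 0.2184]
tool_rot: [[-0.998, -0.059, 0.002], [-0.059, 0.998, -0.001], [-0.002, -0.001, -1.0]]
ft_force: [-4.9, 1.6, 12.0]
grip_width: 0.0
gripper_force: 5.9
```

>>> jog_arm([
  [0,0,0.01],
  [0,0,0.04],
  [-0.02,0,0.05],
  [-0.03,0,0.05],
  [-0.01,0,0],
], hand=[0,0,0,0,0], yaw=[0,0,0,0,0])

```text
time_s: 28.62
position: [0.5814, -0.0327, 0.371]
tool_rot: [[-0.998, -0.059, 0.008], [-0.059, 0.998, -0.002], [-0.008, -0.003, -1.0]]
ft_force: [-0.8, -0.2, -0.0]
grip_width: 0.0
gripper_force: 0.0
```

```bash
python3 look.py w6 210 70 430 270 3
```

```text
28.625 [ 0.5814 -0.0327  0.371 ] yaw_y 93.36 [-0.78 -0.18 -0.  ] [-0.04 -0.04 -0.03] 2.6299386960340503e-05 [ -15.   22.   54.   -0.  103. -108.]
```

View pics/w6c.png

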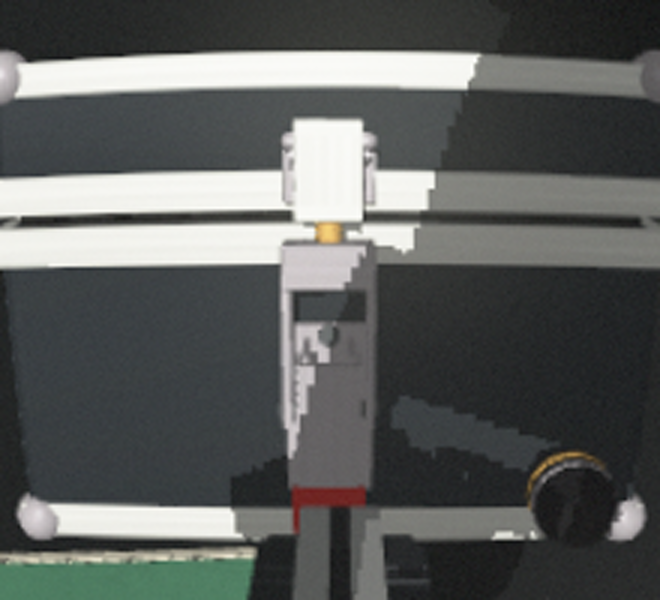

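The lever lies flat to the rear (red pad at rows 488–510), with the hook over the roll (row 142). The keeper is about 5 mm further back, so the gasket is compressed, and the robot is clear. Handing in.

```bash
python3 -c "
from rig import env
print(env.close_job())"
```

```text
the job is handed in; nothing more can be done
None
```

The latch is closed and the job handed in: the hook was drawn snug on the keeper by hand (about 7 N felt), the lever was pressed down with no more than about 13 N, and the cover was drawn in about 5 mm; no verdict was returned.

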